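# Find the release notch of the cash drawer and press it

## Task

The cash drawer in the wooden till on the desk is shut, and its release is a notch somewhere along the steel rail on the till's top front edge. Put a fingertip on the rail's left-hand end piece (left as seen from the robot), feel along the rail to the right until you find the notch, and press the plate inside it fully down, so that the drawer slides ajar. Do not touch the drawer itself, and leave the mug, stapler and calculator where they are.

Things in the scene. Friction and masses are not known exactly. Their poses are not given: they have to be found in the camera images.
- till: Wooden till fixed to the desk, 380 mm wide (y), 270 deep (x), 90 high. Origin on the desk under the middle of the steel edge rail; x points into the till, away from its front; y to its left end as seen from the robot; z up. Front face at x = -8 mm. The straight rail stands on the top front edge along y, x = -8 to 8 mm, its top 112 mm above the desk, 22 above the wooden top.
- rail_mid (a point): Middle of the rail's top, 112 mm above the desk, axes as the till's. The rail is bare for 93 mm to each side (y), then covered by end pieces. The bare rail has one notch: a gap 40 mm long in y, open to front, back and above. Its centre is anywhere from 45 mm left to 45 mm right of this point and is not reported: feel or look for it.
- left_end: The rail's left-hand end piece, of darker steel, fixed on the till, 97 mm long (y, from y = +93 to +190 mm of the till), 17 mm deep, its top flush with the bare rail. Origin at the middle of its underside, 90 mm above the desk; axes as the till's.
- release (a joint): Downward travel (m) of the steel plate that fills the bottom of the notch: 0 up (its top 11 mm below the rail's top, 101 mm above the desk), 0.008 fully down (93 mm above the desk). It slides stiffly at about 5 N (more if pushed fast) and stays where it is left.
- drawer: The till's drawer. Its flush wooden front without a handle, 352 mm wide (y), 66 high, 12 thick, lies in the till's front face from 10 to 76 mm above the desk. Its origin and axes match the till's when shut; a linkage drives it out (the till's -x, towards the robot) 4 mm for each mm that the release plate goes down, 32 mm in all.
- mug: White mug, 80 mm across and 85 mm high, with a handle on one side, standing on the till's top well behind the rail. Origin at the centre of its underside.
- stapler: Dark stapler, 130 mm long (its x), 36 mm wide, 46 mm high, on the desk left of the till. Origin at the centre of its underside.
- calculator: Grey calculator, 140 mm long (its x), 80 mm wide, 16 mm high, lying on the desk right of the till. Origin at the centre of its underside.
Things that resemble listed ones, but are neither listed nor needed, are in the scene too. Of the things shaped like the mug, the white one is meant.

How it is judged:
On the way, in this order (a step that is already met when the one before it is completed fails the run):
1. a fingertip touches the rail's left-hand end piece while the release is still up (contact force between the fingers and left_end above 0.5 N and value of joint release below 0.001 m), for 0.05 s.
2. clear of the end piece, the fingers touch the bare rail beside the notch, the release still up (contact force between the fingers and anything else above 0.3 N and contact force between the fingers and left_end below 0.05 N and distance between the grasp point and rail_mid below 0.15 m and value of joint release below 0.001 m), for 0.15 s.
3. the release plate in the notch is pressed fully down (7 of 8 mm or more) by the fingers (value of joint release above 0.007 m and x of drawer in the frame of till below -0.025 m), for 0.1 s.
At the end, for the whole second after the job is handed in: The release plate is down (at least 6.5 of its 8 mm), the drawer stands ajar by at least 24 mm and is at rest, and the mug, stapler and calculator stand upright within 25 mm of where they were (value of joint release above 0.0065 m and x of drawer in the frame of till below -0.024 m and linear speed of drawer below 0.01 m/s and distance of each of mug, stapler, calculator from where it was at the start of the episode below 0.025 m and angle between each of mug, stapler, calculator's own z axis and vertical below 0.2 rad); the robot touches nothing.
It fails at once if the drawer is pulled or pushed directly (contact force between the fingers and drawer above 2 N).
It fails at once if the mug, stapler or calculator is moved more than 25 mm or lifted (distance of any of mug, stapler, calculator from where it was at the start of the episode above 0.025 m).
It also fails if it takes over 48 s, if anything falls off the work surface, if the arm or the gripper's body presses on something with over 40 N, if the wrist force passes 120 N, or if a joint passes its speed limit or range.

## Robot

A 7-joint arm with a two-finger parallel gripper is mounted at the origin on the work surface. World frame = base frame: x ahead of the robot, y to its left, z up, the work surface at z = 0. Lengths are in m, angles in rad, forces in N, time in s.
With the tool pointing down it reaches from about 0.4 to 0.75 m from the base axis. Payload 19.5 kg.
Tool frame: the origin (TCP) lies midway between the tips of the shut fingers; the grasp point (between the pads) lies 19 mm behind it; z points along the fingers, y is the direction in which the jaws open and shut (so a half turn about z gives the same grasp; the last joint's range is limited). The gripper opens to 85 mm and grips with 20 to 120 N. Pads are 22 mm wide; open, the fingers measure 114 mm over their backs; the gripper's body (76 mm by 85 mm) begins 54 mm behind the grasp point. The pads swing forward as they close: fully open they stand 13 mm farther back than shut.
Start: joints at [-0.042, 0.707, -0.028, 1.485, 0.022, 0.951, -0.075], TCP at [0.575, 0, 0.231] pointing down, gripper open.
Joint ranges: [-2.71, 2.71], [-0.32, 2.16], [-1.57, 1.52], [0, 2.45], [-1.46, 4.6], [0, 2.02], [-2.83, 2.83]. Speed limits (rad/s): [1.89, 1.89, 2.57, 2.57, 3.01, 3.01, 3.01].

## Interface

Orientations are given as a unit quaternion [x, y, z, w].
In Python, from rig import robot, optics, nets gives the robot as it stands.
- The arm moves only by the tool apply_moves, never from a script. Its argument "motion" is a list that holds one entry, the list of rows, each a list of 6 numbers: the shift along the world's x, y, z in cm, then the turn, a rotation vector about the world's x, y, z in rad. In form: [[[dx, dy, dz, rx, ry, rz], ...]]. A call has exactly 5 rows; each row is the pose to reach, as a shift and turn from the pose commanded when the call began; what a row does not reach only later rows make up. A row lasts 1/10 s, in which the tool goes at most 50 mm and 8.59 degrees, less where a joint would pass 70% of its speed; a pose out of reach is approached as far as the arm can. A call with a gripper value outside its range is refused whole. "grip" is the finger opening in cm, from 0 to 8.54, set as the call begins (left out, the last holds). The fingers move at their own pace and stop on an object; "newtons" is the grip in N (left out, the last holds). Time passes only in rows, so rows that repeat a pose let the fingers close, or fill a call up. It gives the time, the measured TCP pose, the force and the opening at its end, in the units of the state.
- robot.get_state(): the state, without advancing time (a new reading comes with each control period).
- optics.grab_frame(name): name is "scene" or "side" or "wrist"; returns a dict with "pixels" (480x640x3 uint8, red, green, blue), "fx", "fy", "cx", "cy" (pixels), "dist" ([k1, k2, p1, p2, k3] as OpenCV has them; the pictures are not rectified), "cam_to_world" (4x4, takes a point from camera to world coordinates); the wrist camera has in their place "mount" (4x4, takes a point from camera to tool coordinates, whose origin is the TCP and whose axes are the flange's). Camera axes: x right, y down, z forward; pixel columns grow to the right and rows downward; lengths in m; the calibration is good to about 2 mm. A picture is of the moment at which its call begins: read the wrist's pose just before it. There is no depth.
- robot.hand_in(): hands the job in, once; it reports no verdict.
Trained networks look in a picture, given as the dict that the camera call returned (one of the last four; its "shot" number tells which), for a name from the list of things; names that differ only in an ending like _2 or _b are one class to them, and where a whole thing is asked for, a point or a joint stands for the part that bears it (a point fixed in the world has none). Each returns a list of dicts, best first, with "conf" (0 to 1); they miss things now and then, are a little off and sometimes report something else, mostly with a low value. They report only what shows in the picture. A call takes as long as a camera call. They do not tell look-alikes from the thing itself.
- nets.boxes_of(query, picture): "position" ([x, y, z] in m, in the coordinates of the camera as it stood for that picture, good to about 4 mm: the middle of the surface that is visible of it).
- nets.tip_of(query, picture): "position" ([x, y, z] in m, in the coordinates of the camera as it stood for that picture, good to about 4 mm: a listed point, or the origin of a listed thing).
The state is a dict: "t": time; "joint_positions": joint angles; "joint_vel": joint speeds; "effort": joint torques, N m; "eef_pos": TCP position; "ee_rot": TCP orientation; "contact_force": force on the tool from outside, world axes, zero at the start; "ft_torque": the same for the moment, N m; "grip_width": finger opening in m.
Only numpy, scipy, OpenCV 4.12 (cv2) and the standard library are available. Lean on these libraries where they do the work, as an engineer would, in place of code of your own. Each camera call takes 0.05 s, during which the arm holds its last target.

## Working session

There is one attempt and no reset: what is moved stays moved. The work goes in short steps, Python scripts to look and compute and a tool call to move; the robot and the scene stay as the last step left them, time stands still between calls to the robot, and variables do not carry over. Pictures are saved under pics/ and viewed, and the job is handed in when it is done.

Besides the shell and the picture viewer there is one more tool, called after "Request:" as name(argument=value, ...), one argument or row to a line, values as JSON. apply_moves: Moves the arm, as the interface text tells. Its arguments: {"type":"object","properties":{"motion":{"type":"array","items":{"type":"array","items":{"type":"array","items":{"type":"number"}}}},"grip":{"type":"number"},"newtons":{"type":"number"}},"required":["motion"]}

```bash
mkdir -p pics; ls; cat > h.py <<'E'
import numpy as np,cv2
from rig import robot,optics,nets
def save(p,n): cv2.imwrite('pics/'+n+'.png',cv2.cvtColor(p['pixels'],cv2.COLOR_RGB2BGR))
def w(p,x): T=np.array(p['cam_to_world']); return (T@np.r_[x,1])[:3]
def K(p): return np.array([[p['fx'],0,p['cx']],[0,p['fy'],p['cy']],[0,0,1.]])
def ray(p,uv,T=None):
    T=np.array(p['cam_to_world']) if T is None else T
    q=cv2.undistortPoints(np.array([[uv]],float),K(p),np.array(p['dist'],float))[0,0]
    d=T[:3,:3]@np.r_[q,1]; return T[:3,3],d
def onz(p,uv,z,T=None):
    o,d=ray(p,uv,T); return o+d*(z-o[2])/d[2]
E
python3 - <<'E'
from h import *
print(robot.get_state())
for c in('scene','side'):
    p=optics.grab_frame(c); save(p,c+'0'); print(c,np.round(p['cam_to_world'],3))
    for q in('till','rail_mid','left_end','release','drawer','mug','stapler','calculator'):
        print(q,[(round(r['conf'],2),np.round(w(p,r['position']),3)) for r in nets.tip_of(q,p)][:3])
print(robot.get_state()['t'])
E
```

```text
pics
{'t': 0.0, 'joint_positions': array([-0.04169092,  0.70709597, -0.02761829,  1.48502664,  0.02199359,
        0.95091356, -0.07549239]), 'joint_vel': array([ 1.85745283e-04,  8.71432727e-04, -6.10410701e-04, -1.93425700e-03,
        5.70809652e-04,  6.52229493e-05, -6.25855470e-04]), 'effort': array([-3.35119905e-03, -8.83210659e+01,  1.23306759e+00, -2.36173260e+01,
        1.66974653e-02,  6.38553465e-03, -2.14882397e-05]), 'eef_pos': array([ 5.74717061e-01, -5.17891148e-06,  2.30824985e-01]), 'ee_rot': array([ 7.07107942e-01,  7.07105390e-01, -4.14768036e-04, -3.91891677e-04]), 'contact_force': array([-0.23373646,  0.42892791,  0.04687725]), 'ft_torque': array([-0.00301941,  0.00073587, -0.00893647]), 'grip_width': 0.08586028515758572}
scene [[-0.332  0.675 -0.659  1.446]
 [ 0.943  0.225 -0.246  0.394]
 [-0.018 -0.703 -0.711  1.068]
 [ 0.     0.     0.     1.   ]]
till [(0.83, array([ 0.53 , -0.064, -0.   ]))]
rail_mid [(0.96, array([ 0.531, -0.068,  0.113])), (0.69, array([ 0.547,  0.246, -0.004]))]
left_end [(0.9, array([0.548, 0.077, 0.093]))]Traceback (most recent call last):
  File "<stdin>", line 6, in <module>
ValueError: it knows: calculator, drawer, left_end, mug, rail_mid, stapler, till
```

```bash
python3 - <<'E'
from h import *
for c in('scene','side'):
    p=optics.grab_frame(c); save(p,c+'0'); print(c,np.round(p['cam_to_world'],3).tolist())
    for q in('till','rail_mid','left_end','mug'):
        print(q,[(round(r['conf'],2),np.round(w(p,r['position']),3)) for r in nets.tip_of(q,p)][:3])
print(robot.get_state()['t'])
E
```

```text
scene [[-0.332, 0.675, -0.659, 1.446], [0.943, 0.225, -0.246, 0.394], [-0.018, -0.703, -0.711, 1.068], [0.0, 0.0, 0.0, 1.0]]
till [(0.9, array([ 0.532, -0.061,  0.003]))]
rail_mid [(0.82, array([ 0.531, -0.064,  0.112])), (0.27, array([ 0.547,  0.245, -0.004]))]
left_end [(0.94, array([0.547, 0.077, 0.088])), (0.21, array([0.731, 0.04 , 0.091]))]
mug [(0.92, array([0.738, 0.277, 0.003])), (0.79, array([0.731, 0.039, 0.091])), (0.57, array([ 0.326,  0.192, -0.001]))]
side [[-0.943, -0.183, 0.279, 0.246], [-0.333, 0.465, -0.82, 0.987], [0.02, -0.866, -0.5, 0.669], [0.0, 0.0, 0.0, 1.0]]
till [(0.91, array([ 0.529, -0.061, -0.   ]))]
rail_mid [(0.96, array([ 0.525, -0.062,  0.113])), (0.24, array([ 0.531, -0.064,  0.   ]))]
left_end [(0.8, array([0.545, 0.079, 0.086]))]
mug [(0.96, array([0.739, 0.275, 0.001])), (0.95, array([0.73 , 0.046, 0.094])), (0.57, array([0.329, 0.186, 0.   ]))]
0.7
```

View pics/scene0.png

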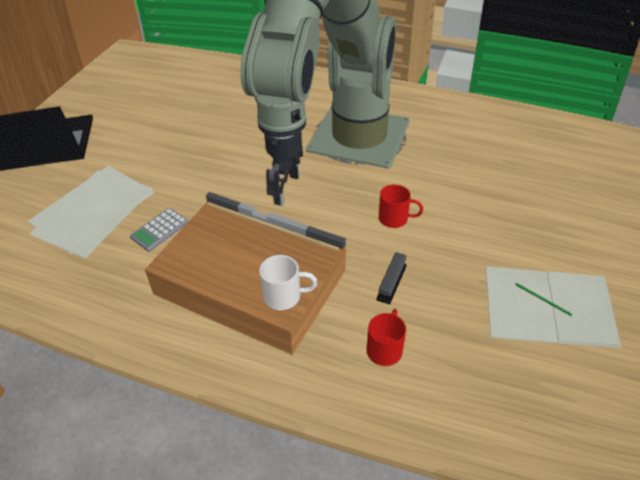

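View pics/side0.png

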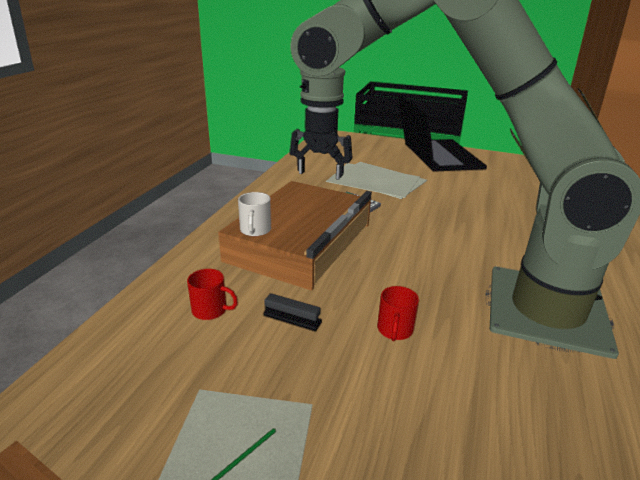

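```bash
python3 - <<'E'
import cv2
a=cv2.imread('pics/scene0.png')[185:255,195:355]; cv2.imwrite('pics/scz.png',cv2.resize(a,None,fx=5,fy=5,interpolation=cv2.INTER_CUBIC))
a=cv2.imread('pics/side0.png')[180:270,295:395]; cv2.imwrite('pics/siz.png',cv2.resize(a,None,fx=6,fy=6,interpolation=cv2.INTER_CUBIC))
E
```

```text
(no output)
```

View pics/scz.png

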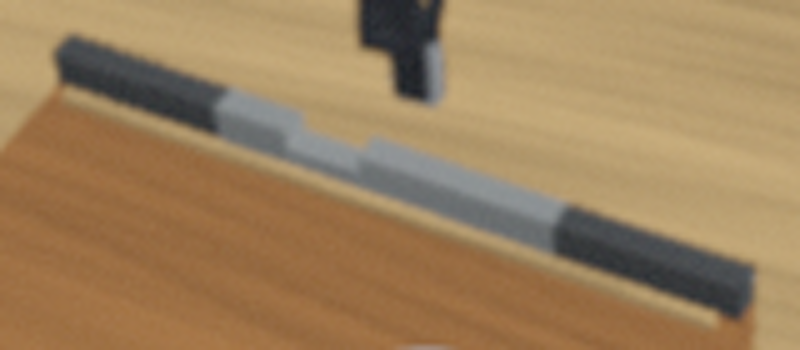

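View pics/siz.png

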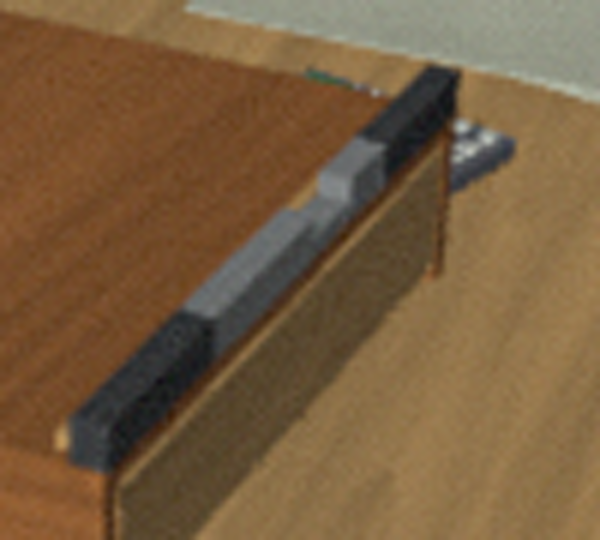

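```bash
python3 - <<'E'
from h import *
p=optics.grab_frame('scene'); q=optics.grab_frame('side')
P={'Rend':(70,38),'Rb':(225,88),'nR':(302,115),'nL':(372,138),'Lb':(568,205),'Lend':(752,268)}
W={}
for k,(u,v) in P.items():
    W[k]=onz(p,((u+.5)/5-.5+195,(v+.5)/5-.5+185),.112); print(k,W[k].round(4))
d=W['Lb']-W['Rb']; print('len',np.linalg.norm(d)); d=W['Lend']-W['Rend'];print(np.linalg.norm(d),np.arctan2(-d[0],d[1])); d/=np.linalg.norm(d); m=(W['Rend']+W['Lend'])/2
print('m',m,m+.008*np.array([d[1],-d[0],0]),{k:(x-m)@d for k,x in W.items()})
# side: front top edge
P={'Rend':(458,75),'Rb':(384,150),'nR':(350,188-2),'nL':(300,215),'Lb':(212,318),'Lend':(108,432)}
for k,(u,v) in P.items():
    x=onz(q,((u+.5)/6-.5+295,(v+.5)/6-.5+180),.112); print(k,x.round(4),(x-m)@d)
for k in('rail_mid','left_end'):
  for pp in(p,q): print(k,[np.round(w(pp,r['position']),4) for r in nets.tip_of(k,pp)][:1])
print(robot.get_state()['t'])
E
```

```text
Rend [ 0.5008 -0.249   0.112 ]
Rb [ 0.5107 -0.1579  0.112 ]
nR [ 0.5168 -0.1137  0.112 ]
nL [ 0.5213 -0.0748  0.112 ]
Lb [0.5349 0.0306 0.112 ]
Lend [0.5471 0.1249 0.112 ]
len 0.19012820200093117
0.3767079201494362 -0.12326663062796886
m [ 0.52395963 -0.06205012  0.112     ] [ 0.53189893 -0.06303376  0.112     ] {'Rend': np.float64(-0.18835396007471808), 'Rb': np.float64(-0.09678628561408406), 'nR': np.float64(-0.05213130702038928), 'nL': np.float64(-0.013011872511834093), 'Lb': np.float64(0.09333996947584378), 'Lend': np.float64(0.1883539600747181)}
Rend [ 0.4969 -0.2418  0.112 ] -0.18171042098569748
Rb [ 0.509  -0.1469  0.112 ] -0.08604176685012736
nR [ 0.5137 -0.1053  0.112 ] -0.04414945850762147
nL [ 0.5265 -0.0696  0.112 ] -0.007152695773495608
Lb [0.534  0.0325 0.112 ] 0.09509922873711533
Lend [0.5435 0.1316 0.112 ] 0.1945940508453166
rail_mid [array([ 0.5307, -0.067 ,  0.1119])]
rail_mid [array([ 0.5258, -0.0596,  0.1124])]
left_end [array([0.5482, 0.0773, 0.0879])]
left_end [array([0.5472, 0.0803, 0.089 ])]
1.0
```

Request:
apply_moves(
  motion=[
    [[-0.6,1.6,-1,0,0,-0.03],[-1.2,3.2,-2.5,0,0,-0.06],[-1.8,4.8,-4,0,0,-0.09],[-2.4,6.4,-5.5,0,0,-0.12],[-2.8,7.7,-7,0,0,-0.12]],
  ],
  grip=0,
  newtons=30,
)

```text
t: 1.5
eef_pos: [0.5466, 0.078, 0.1608]
ee_rot: [0.748, 0.663, 0.0, -0.0]
contact_force: [0.4, 1.6, -0.6]
grip_width: 0.0125
```

Request:
apply_moves(
  motion=[
    [[0,0,0,0,0,0],[0,0,0,0,0,0],[0,0,0,0,0,0],[0,0,0,0,0,0],[0,0,0,0,0,0]],
  ],
)

```text
t: 2.0
eef_pos: [0.5472, 0.0765, 0.1617]
ee_rot: [0.748, 0.663, 0.0, 0.0]
contact_force: [-0.2, -0.3, 0.7]
grip_width: -0.0
```

```bash
python3 - <<'E'
from h import *
from scipy.spatial.transform import Rotation as R
s=robot.get_state()
p=optics.grab_frame('wrist'); save(p,'w1')
T=np.eye(4);T[:3,:3]=R.from_quat(s['ee_rot']).as_matrix();T[:3,3]=s['eef_pos'];T=T@np.array(p['mount']);print(T.round(3).tolist())
q=optics.grab_frame('side')
a=q['pixels'][100:270,270:400]; cv2.imwrite('pics/s1.png',cv2.resize(cv2.cvtColor(a,4),None,fx=3.5,fy=3.5))
E
```

```text
[[0.993, -0.114, -0.038, 0.557], [-0.121, -0.94, -0.32, 0.16], [0.001, 0.322, -0.947, 0.304], [0.0, 0.0, 0.0, 1.0]]
```

View pics/w1.png

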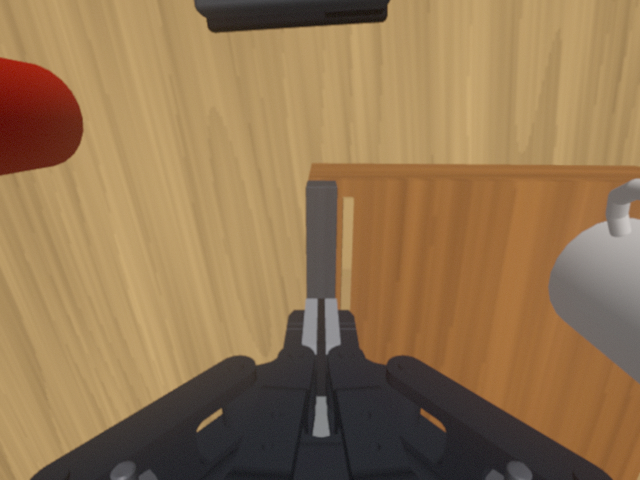

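View pics/s1.png

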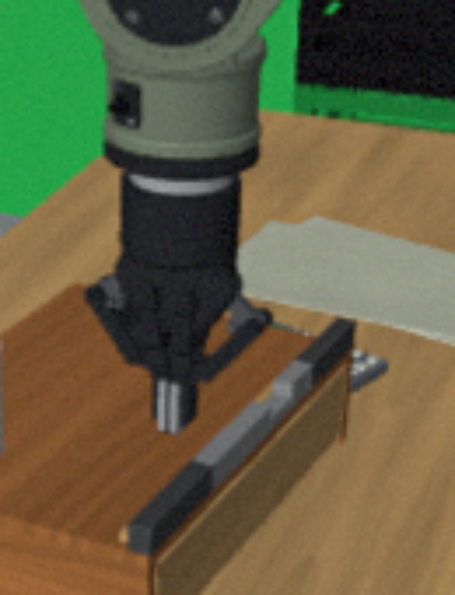

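```bash
python3 - <<'E'
from h import *
from scipy.spatial.transform import Rotation as R
s=robot.get_state()
p=optics.grab_frame('wrist')
T=np.eye(4);T[:3,:3]=R.from_quat(s['ee_rot']).as_matrix();T[:3,3]=s['eef_pos'];T=T@np.array(p['mount'])
a=onz(p,(321.5,183),.112,T);b=onz(p,(321,296),.112,T);d=a-b;print(a,b,np.arctan2(-d[0],d[1]))
for k in('left_end','rail_mid'): print([(r['conf'],(T@np.r_[r['position'],1])[:3].round(4)) for r in nets.tip_of(k,p)])
E
```

```text
[0.55402749 0.12905795 0.112     ] [0.54575319 0.06275719 0.112     ] -0.12415756028463229
[(0.69, array([0.5545, 0.0795, 0.0883]))]
[]
```

Request:
apply_moves(
  motion=[
    [[0,0,-1,0,0,0],[0,0,-2,0,0,0],[0,0,-3,0,0,0],[0,0,-4,0,0,0],[0,0,-4.5,0,0,0]],
  ],
)

```text
t: 2.75
eef_pos: [0.5466, 0.0769, 0.1149]
ee_rot: [0.748, 0.663, -0.001, -0.0]
contact_force: [-0.4, -1.2, -0.5]
grip_width: 0.0
```

Request:
apply_moves(
  motion=[
    [[0,0,-0.1,0,0,0],[0,0,-0.2,0,0,0],[0,0,-0.3,0,0,0],[0,0,-0.4,0,0,0],[0,0,-0.5,0,0,0]],
  ],
)

```text
t: 3.25
eef_pos: [0.5472, 0.077, 0.1122]
ee_rot: [0.748, 0.663, 0.0, 0.0]
contact_force: [-7.8, -1.1, 33.4]
grip_width: 0.0001
```

Request:
apply_moves(
  motion=[
    [[0,0,0.08,0,0,0],[0,0,0.08,0,0,0],[0,0,0.08,0,0,0],[0,0,0.08,0,0,0],[0,0,0.08,0,0,0]],
  ],
)

```text
t: 3.75
eef_pos: [0.5471, 0.077, 0.1123]
ee_rot: [0.748, 0.663, 0.0, 0.0]
contact_force: [-0.6, -0.9, 5.6]
grip_width: 0.0001
```

Request:
apply_moves(
  motion=[
    [[-0.1,-0.8,0,0,0,0],[-0.2,-1.6,0,0,0,0],[-0.3,-2.4,0,0,0,0],[-0.4,-3.2,0,0,0,0],[-0.5,-4,0,0,0,0]],
  ],
)

```text
t: 4.25
eef_pos: [0.5423, 0.0371, 0.1123]
ee_rot: [0.748, 0.664, 0.001, -0.0]
contact_force: [1.4, 3.7, 5.7]
grip_width: 0.0001
```

Request:
apply_moves(
  motion=[
    [[-0.1,-0.8,0,0,0,0],[-0.2,-1.6,0,0,0,0],[-0.3,-2.4,0,0,0,0],[-0.4,-3.2,0,0,0,0],[-0.5,-4,0,0,0,0]],
  ],
)

```text
t: 4.75
eef_pos: [0.5369, -0.0036, 0.1121]
ee_rot: [0.748, 0.663, 0.0, -0.0]
contact_force: [0.9, 3.2, 4.2]
grip_width: 0.0002
```

Request:
apply_moves(
  motion=[
    [[-0.1,-0.8,0,0,0,0],[-0.2,-1.6,0,0,0,0],[-0.3,-2.4,0,0,0,0],[-0.4,-3.2,0,0,0,0],[-0.5,-4,0,0,0,0]],
  ],
)

```text
t: 5.25
eef_pos: [0.5319, -0.0436, 0.1121]
ee_rot: [0.748, 0.663, -0.0, -0.0]
contact_force: [0.0, 3.2, 5.6]
grip_width: 0.0002
```

Request:
apply_moves(
  motion=[
    [[-0.1,-0.7,0,0,0,0],[-0.2,-1.4,0,0,0,0],[-0.26,-2.1,0,0,0,0],[-0.35,-2.8,0,0,0,0],[-0.35,-2.8,0,0,0,0]],
  ],
)

```text
t: 5.75
eef_pos: [0.5282, -0.0726, 0.1121]
ee_rot: [0.749, 0.663, -0.0, 0.0]
contact_force: [-1.0, -3.9, 5.5]
grip_width: -0.0006
```

Still on the rail, as expected (tip half over the edge). Creep on until the force vanishes.

Request:
apply_moves(
  motion=[
    [[-0.04,-0.3,0,0,0,0],[-0.08,-0.6,0,0,0,0],[-0.12,-0.9,0,0,0,0],[-0.12,-0.9,0,0,0,0],[-0.12,-0.9,0,0,0,0]],
  ],
)

```text
t: 6.25
eef_pos: [0.5271, -0.0806, 0.112]
ee_rot: [0.748, 0.663, -0.0, 0.0]
contact_force: [-1.0, -2.9, 4.3]
grip_width: -0.0001
```

Request:
apply_moves(
  motion=[
    [[-0.04,-0.3,0,0,0,0],[-0.08,-0.6,0,0,0,0],[-0.12,-0.9,0,0,0,0],[-0.12,-0.9,0,0,0,0],[-0.12,-0.9,0,0,0,0]],
  ],
)

```text
t: 6.75
eef_pos: [0.526, -0.0891, 0.112]
ee_rot: [0.748, 0.663, -0.0, -0.0]
contact_force: [-0.5, -0.2, 0.7]
grip_width: -0.0002
```

```bash
python3 - <<'E'
from h import *
q=optics.grab_frame('side')
a=q['pixels'][130:270,285:400]; cv2.imwrite('pics/s2.png',cv2.resize(cv2.cvtColor(a,4),None,fx=4,fy=4))
q=optics.grab_frame('scene')
a=q['pixels'][155:255,195:355]; cv2.imwrite('pics/c2.png',cv2.resize(cv2.cvtColor(a,4),None,fx=5,fy=5))
E
```

```text
(no output)
```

View pics/s2.png

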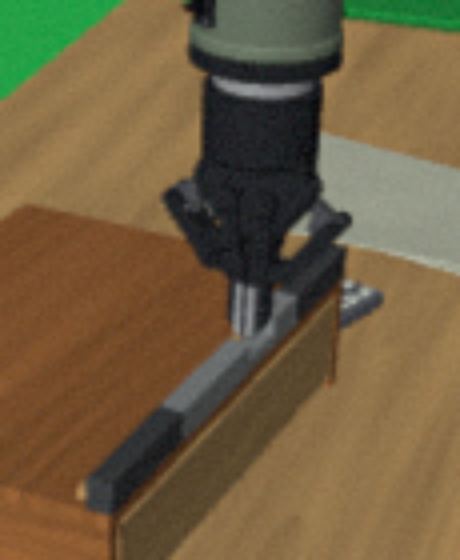

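View pics/c2.png

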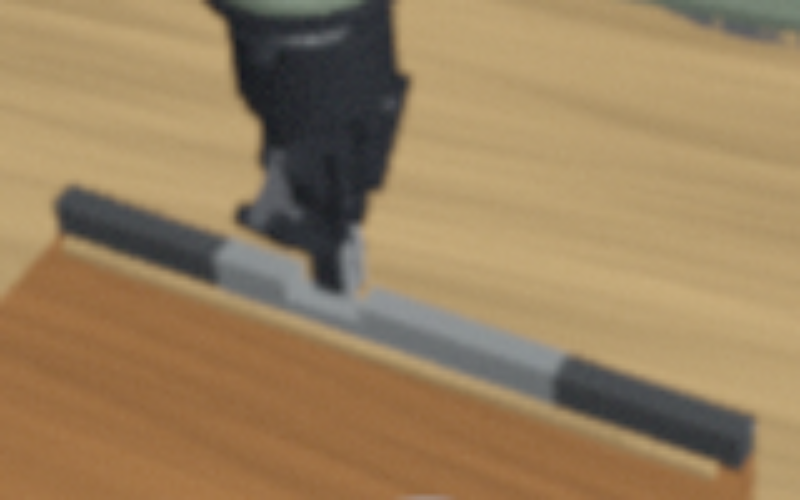

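Request:
apply_moves(
  motion=[
    [[-0.03,-0.2,0,0,0,0],[-0.06,-0.45,0,0,0,0],[-0.06,-0.45,-0.2,0,0,0],[-0.06,-0.45,-0.4,0,0,0],[-0.06,-0.45,-0.6,0,0,0]],
  ],
)

```text
t: 7.35
eef_pos: [0.5255, -0.0934, 0.1058]
ee_rot: [0.748, 0.663, -0.0, -0.0]
contact_force: [-0.5, -0.6, -0.2]
grip_width: 0.0
```

Request:
apply_moves(
  motion=[
    [[0,0,-0.1,0,0,0],[0,0,-0.2,0,0,0],[0,0,-0.3,0,0,0],[0,0,-0.4,0,0,0],[0,0,-0.5,0,0,0]],
  ],
)

```text
t: 7.85
eef_pos: [0.5255, -0.0935, 0.101]
ee_rot: [0.748, 0.663, 0.0, 0.0]
contact_force: [-1.3, 0.5, 10.4]
grip_width: -0.0003
```

Contact at 101 mm, where the plate should be. Press slowly.

Request:
apply_moves(
  motion=[
    [[0,0,-0.08,0,0,0],[0,0,-0.16,0,0,0],[0,0,-0.24,0,0,0],[0,0,-0.32,0,0,0],[0,0,-0.4,0,0,0]],
  ],
)

```text
t: 8.35
eef_pos: [0.5255, -0.0935, 0.0972]
ee_rot: [0.748, 0.663, 0.0, 0.0]
contact_force: [-1.3, 0.3, 5.5]
grip_width: -0.0002
```

Request:
apply_moves(
  motion=[
    [[0,0,-0.07,0,0,0],[0,0,-0.14,0,0,0],[0,0,-0.21,0,0,0],[0,0,-0.28,0,0,0],[0,0,-0.35,0,0,0]],
  ],
)

```text
t: 8.85
eef_pos: [0.5255, -0.0935, 0.0937]
ee_rot: [0.748, 0.663, 0.0, 0.0]
contact_force: [-1.6, -0.0, 5.4]
grip_width: 0.0001
```

Request:
apply_moves(
  motion=[
    [[0,0,-0.04,0,0,0],[0,0,-0.08,0,0,0],[0,0,-0.11,0,0,0],[0,0,-0.11,0,0,0],[0,0,-0.11,0,0,0]],
  ],
)

```text
t: 9.35
eef_pos: [0.5255, -0.0935, 0.093]
ee_rot: [0.748, 0.663, 0.0, 0.0]
contact_force: [-3.5, 1.2, 16.0]
grip_width: 0.0001
```

The stop is reached, with force up to 16 N. Lift straight up.

Request:
apply_moves(
  motion=[
    [[0,0,0,0,0,0],[0,0,0.3,0,0,0],[0,0,1,0,0,0],[0,0,2.5,0,0,0],[0,0,5,0,0,0]],
  ],
)

```text
t: 9.85
eef_pos: [0.5249, -0.0934, 0.1425]
ee_rot: [0.748, 0.663, -0.001, -0.001]
contact_force: [0.2, -0.0, 0.8]
grip_width: -0.0003
```

Request:
apply_moves(
  motion=[
    [[0,0,2,0,0,0],[0,0,4,0,0,0],[0,0,6,0,0,0],[0,0,6,0,0,0],[0,0,6,0,0,0]],
  ],
)

```text
t: 10.35
eef_pos: [0.5255, -0.0935, 0.2026]
ee_rot: [0.748, 0.663, 0.0, 0.0]
contact_force: [-0.5, -0.1, 0.5]
grip_width: -0.0003
```

```bash
python3 - <<'E'
from h import *
q=optics.grab_frame('side'); save(q,'s3')
p=optics.grab_frame('scene'); save(p,'c3')
a=q['pixels'][170:300,285:400]; cv2.imwrite('pics/s3z.png',cv2.resize(cv2.cvtColor(a,4),None,fx=4,fy=4))
for pp in(p,q):
  for k in('drawer','mug','stapler','calculator'): print(k,[np.round(w(pp,r['position']),3) for r in nets.tip_of(k,pp)][:2])
print(robot.get_state()['contact_force'],robot.get_state()['t'])
E
```

```text
drawer []
mug [array([0.73 , 0.038, 0.09 ]), array([ 0.328,  0.19 , -0.003])]
stapler [array([ 0.548,  0.246, -0.006])]
calculator [array([ 0.567, -0.379, -0.002])]
drawer []
mug [array([ 0.328,  0.186, -0.003]), array([0.737, 0.276, 0.002])]
stapler [array([0.552, 0.243, 0.001])]
calculator [array([ 0.571, -0.376,  0.002])]
[-0.09651644  0.88250847  0.1618376 ] 10.85
```

View pics/s3z.png

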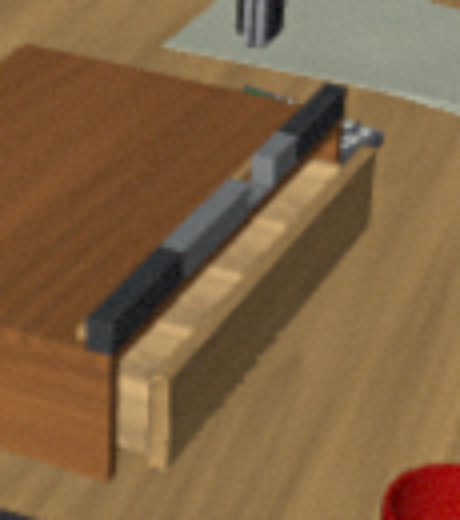

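View pics/c3.png

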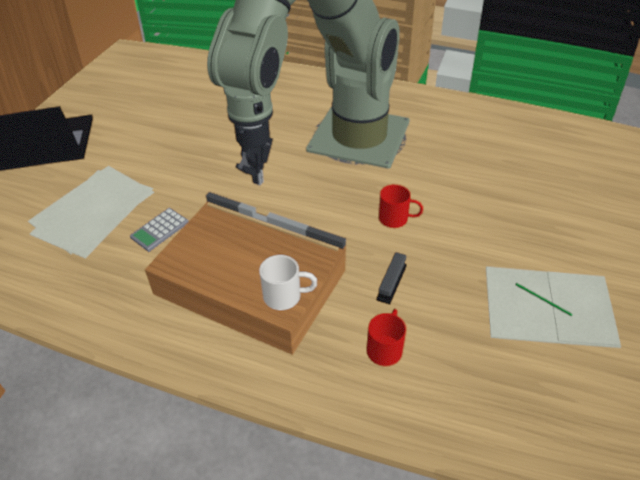

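The drawer now stands ajar, with the gap from till to drawer front visible at about (140,400) in the zoomed side view. The plate is down in the notch at about (265,190). In the scene view the mug (280,282), stapler (392,277) and calculator (160,229) have not moved.

```bash
python3 -c "
from rig import robot
print(robot.hand_in())"
```

```text
the job is handed in; nothing more can be done
None
```

I pressed the release plate fully down, the drawer slid ajar, and I handed the job in at about 10.9 s of the 48 s; the hand-in gives no verdict.

- **Feeling along the rail:** I touched the left end piece with the shut fingertips. First contact read 33 N, more than I meant, so I eased off to about 5 N. I then slid right along the bare rail until the upward force vanished at y ≈ -0.085 m, which agreed with where the cameras showed the notch.
- **Pressing the plate:** The fingers met the plate 101 mm above the desk, as the text says they should. It moved down at about 5 N and hit its stop at 93 mm with 16 N. I then lifted the fingers straight up.
- **Last checks:**
    - The side picture shows the drawer clearly out and the plate low.
    - The mug, stapler and calculator look the same as at the start in the pictures. I only had starting network positions for the mug, and its position still agrees to within a few millimetres.
    - The robot is clear of everything, with under 1 N on the tool.
- **Check that failed:** The trained network did not find the drawer in either view, so its opening was judged by eye and from the plate's full travel, not measured.

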